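# Centre the egg cup on its saucer

### The job

The blue egg cup with its boiled egg was set down near the edge of its saucer, and it is top-heavy and wobbly. With the fingertips, nudge it with light taps until it stands centred on the white round in the middle of the saucer, upright and with the egg still in it, then draw back clear. Do not take the cup between the fingers, lift it or touch its egg; leave the saucer where it stands and the rest of the table alone.

Things in the scene. Friction and masses are not known exactly. Their poses are not given: they have to be found in the camera images.
- egg_cup: Blue egg cup, about 110 g, 50 tall: round foot 56 in diameter (its widest part), upright-sided from 5 to 12 high but turned in beneath, so that it stands on a circle only 36 across; waist 24; bowl widening to 53 at the rim. Origin at the centre of the underside, z up. Friction about 0.6: pushed low on the foot it slides and stops with the push; pushed at the bowl it rocks and may topple.
- egg: Boiled brown egg (55 g), 41 in diameter and 54 long, standing loose in the blue cup with its narrow end up; its top is about 75 above the underside of the cup. Origin at its blunt (bottom) end, z towards its narrow end.
- saucer: Loose flat rimless saucer, light blue (260 g), 140 in diameter and 13 thick with a level top, overhanging a smaller foot (80 in diameter); a white round 72 in diameter marks the middle of its top. Origin at the centre of its underside, on the counter; z up. Its yaw means nothing.
- other_saucer: A like saucer in sandy orange; leave alone. Origin at the centre of its underside.
- other_cup: Orange egg cup of the same shape as the blue one, already centred on the sandy saucer; leave alone. Origin at the centre of its foot's underside.
- other_egg: Pale egg standing in the orange cup; leave alone. Origin at its bottom end.
- teaspoon: Steel teaspoon, 140 long, lying on the counter; leave alone.
- salt_shaker: Salt shaker, clear with a steel cap, 42 in diameter and 70 tall; leave alone. Origin at the centre of its underside.
- mug: Brown mug, 82 in diameter and 95 tall, handle at its +y; leave alone. Origin at the centre of its underside.
- bouillon_jar: Yellow jar with a dark label, 76 in diameter and 92 tall; leave alone. Origin at the centre of its underside.
Mind the look-alikes: they are no part of the job. What is shaped like the saucer but green or purple is not meant.

How it is judged:
By the outcome, as a careful person would: the job done as asked, in the order asked, and still so for the second after the job is handed in, with the robot touching nothing.
It also fails if it takes over 64 s, if anything falls off the work surface, if the arm or the gripper's body presses on something with over 40 N, if the wrist force passes 120 N, or if a joint passes its speed limit or range.

### The arm

A 6-joint arm with a two-finger parallel gripper is mounted at the origin on the work surface. World frame = base frame: x ahead of the robot, y to its left, z up, the work surface at z = 0. Lengths are in m, angles in rad, forces in N, time in s.
With the tool pointing down it reaches from about 0.35 to 0.775 m from the base axis. Payload 5.5 kg.
Tool frame: the origin (TCP) lies at the very end of the fingers, on their centre line; the grasp point (between the pads) lies 19 mm behind it; z points along the fingers, y is the line along which they close (so a half turn about z gives the same grasp; the last joint's range is limited). The gripper opens to 85 mm and grips with 20 to 120 N. Pads are 22 mm wide; open, the fingers measure 114 mm over their backs; the gripper's body (76 mm by 85 mm) begins 54 mm behind the grasp point. The pads swing forward as they close: fully open they stand 13 mm farther back than shut.
Start: joints at [-1.404, 0.313, 0.046, 1.304, 0, 1.431], TCP at [0.174, -0.548, 0.231] pointing down, gripper open.
Joint ranges: [-2.76, 2.76], [-0.86, 1.69], [-1.03, 1.26], [-2.2, 2.34], [-1.47, 1.5], [-3.14, 3.14]. Speed limits (rad/s): [2.57, 2.57, 3.14, 3.14, 3.14, 3.14].

### API

Orientations are given as a unit quaternion [w, x, y, z].
In Python, from workcell import env, imaging, ticket gives the robot as it stands. The module is installed in compiled form; this text tells all that it offers.
- The arm moves only by the tool apply_moves, never from a script. Its argument "rows" is a list of rows, each an object with "xyz": the shift along the tool's x, y, z in mm, a list of three; "turn": the turn, a rotation vector about the tool's x, y, z in rad, a list of three; "grip": the opening, from 0 (shut) to 1 (fully open). A call has 1 to 12 rows; each row is the pose to reach, as a shift and turn from the pose commanded when the call began, along the tool's axes at that moment; what a row does not reach only later rows make up. A row lasts 1/12 s, in which the tool goes at most 41.7 mm and 7.16 degrees, less where a joint would pass 70% of its speed; a pose out of reach is approached as far as the arm can. A call with a gripper value outside its range is refused whole. The fingers move at their own pace and stop on an object; "force" is the grip in N (left out, the last holds). Time passes only in rows, so rows that repeat a pose let the fingers close. It gives the time, the measured TCP pose, the force, the opening and the grip force at its end, in the units of the state.
- env.get_state(): the state, without advancing time (a new reading comes with each control period).
- imaging.read_camera(name): name is "scene" or "top"; returns a dict with "color" (480x640x3 uint8, blue, green, red), "z_map" (480x640 float32, m along the optical axis (not along the pixel's ray), 0 where there is no reading), "camera_matrix" (3x3 intrinsics, pixels), "view" (4x4, takes a point from world to camera coordinates). Camera axes: x right, y down, z forward; pixel columns grow to the right and rows downward; lengths in m; the calibration is good to about 2 mm. A picture is of the moment at which its call begins.
- ticket.hand_in(): hands the job in; it is judged then, once.
The state is a dict: "clock": time; "joint_pos": joint angles; "qvel": joint speeds; "tau": joint torques, N m; "tcp_pos": TCP position; "orientation": TCP orientation; "wrist_force": force on the tool from outside, world axes, zero at the start; "ft_torque": the same for the moment, N m; "finger_gap": finger opening in m; "grip_force": force on a finger pad.
Only numpy, scipy, OpenCV 4.12 (cv2) and the standard library are available. Lean on these libraries where they do the work, as an engineer would, in place of code of your own. Each camera call takes 0.05 s, during which the arm holds its last target. There are 200 camera calls.

## Working session

There is one attempt and no reset: what is moved stays moved. The work goes in short steps, Python scripts to look and compute and a tool call to move; the robot and the scene stay as the last step left them, time stands still between calls to the robot, and variables do not carry over. Pictures are saved under pics/ and viewed, at most 10 in all, crops included, and the job is handed in when it is done.

Besides the shell and the picture viewer there is one more tool, called after ">>>" in YAML: its name, and indented under it one key for each argument. apply_moves: Moves the arm, as the interface text tells. Its arguments: {"type":"object","properties":{"rows":{"type":"array"},"force":{"type":"number"}},"required":["rows"]}

```bash
mkdir -p pics
cat > h.py <<'E'
import numpy as np, cv2
from workcell import env, imaging, ticket
def snap(n,crop=None,s=1,f=None):
    d=imaging.read_camera(n); c=d["color"]
    if crop: x0,y0,x1,y1=crop; c=c[y0:y1,x0:x1]
    if f: cv2.imwrite("pics/"+f,cv2.resize(c,None,fx=s,fy=s,interpolation=cv2.INTER_CUBIC))
    return d
def world(d,zz=None):
    K=d["camera_matrix"];T=np.linalg.inv(d["view"]);z=d["z_map"]
    v,u=np.mgrid[:480,:640]
    p=np.stack([(u-K[0,2])/K[0,0]*z,(v-K[1,2])/K[1,1]*z,z],-1)
    return p@T[:3,:3].T+T[:3,3]
E
python3 - <<'E'
from h import *
d=snap("top",f="t1.png");snap("scene",f="s1.png")
print(np.round(np.linalg.inv(d["view"]),3),d["camera_matrix"]);s=env.get_state();print(s["clock"],s["tcp_pos"],s["orientation"],s["finger_gap"])
E
```

```text
[[ 0.025 -0.997  0.078  0.45 ]
 [-0.999 -0.028 -0.041 -0.018]
 [ 0.043 -0.077 -0.996  0.929]
 [ 0.     0.     0.     1.   ]] [[451.30060501   0.         313.04545146]
 [  0.         451.30060501 238.92356436]
 [  0.           0.           1.        ]]
0.1 [ 0.17357122 -0.54771029  0.23050576] [-8.05286222e-04  9.88259342e-01  1.52783584e-01 -1.11789660e-06] 0.08566210458089293
```

View pics/t1.png

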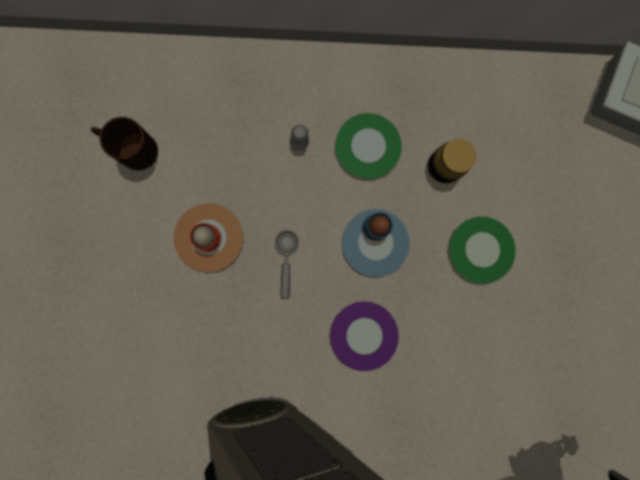

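View pics/s1.png

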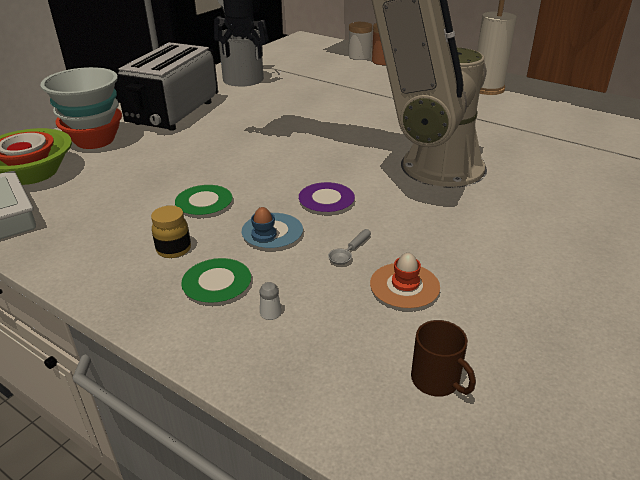

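The blue saucer is at top (375,243), with the blue cup and brown egg at (378,228) towards its far edge. The look-alikes are the sandy saucer with orange cup (208,238), two green (368,146; 482,250) and one purple (364,336). Only the light blue saucer with the blue cup fits. I'll check that in an enlarged crop and measure.

```bash
cat >> h.py <<'E'
def measure(d, verbose=True):
    """saucer centre, white centre, egg/cup centres from the top camera"""
    P=world(d); b,g,r=[d["color"][...,i].astype(int) for i in range(3)]
    near=np.hypot(P[...,0]-SC[0],P[...,1]-SC[1])<0.085
    top=near&(abs(P[...,2]-0.013)<0.006)
    disc=near&(P[...,2]>0.007)&(P[...,2]<0.09)
    egg=near&(P[...,2]>0.055)&(P[...,2]<0.09)
    return P,top,disc,egg
SC=(0.455,-0.13)
E
python3 - <<'E'
from h import *
d=snap("top",(320,190,430,290),6,"t2.png"); P=world(d)
for u,v in [(375,243),(345,243),(408,243),(375,275),(378,228),(380,222),(375,250)]: print(u,v,P[v,u].round(4))
E
```

```text
375 243 [ 0.5175 -0.1829  0.0109]
345 243 [ 0.5157 -0.1209  0.0126]
408 243 [ 0.5195 -0.2515  0.0102]
375 275 [ 0.4521 -0.1838  0.0112]
378 228 [ 0.5411 -0.1757  0.0809]
380 222 [ 0.5524 -0.1788  0.0839]
375 250 [ 0.503  -0.1825  0.0144]
```

View pics/t2.png

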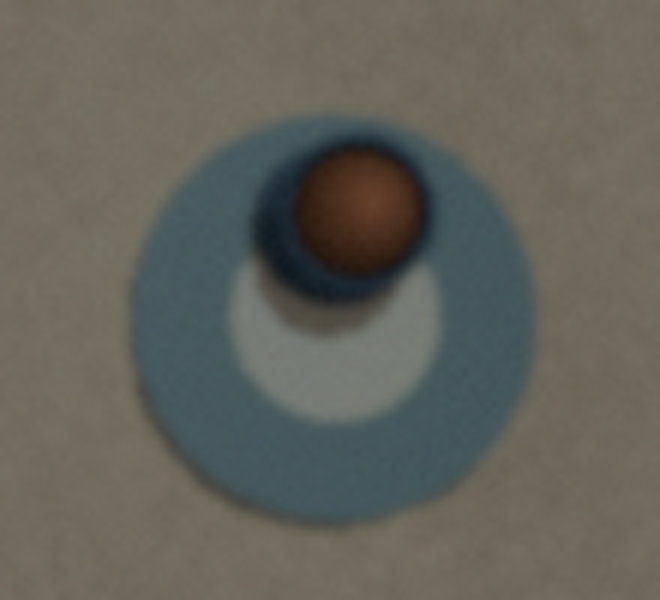

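```bash
cat > h2.py <<'E'
from h import *
from scipy.optimize import minimize
def proj(d,p):
    c=p@d["view"][:3,:3].T+d["view"][:3,3]; q=c@d["camera_matrix"].T; return q[:,:2]/q[:,2:]
def circ(x,y,z,r):
    a=np.linspace(0,2*np.pi,72); return np.c_[x+r*np.cos(a),y+r*np.sin(a),0*a+z]
CUP=[(.018,.013),(.028,.018),(.028,.025),(.012,.036),(.0265,.063)]
EGG=[(.0200,.063),(.0185,.072),(.014,.081),(.008,.086),(.002,.088)]
S=8
def fill(d,polys,box):
    x0,y0,x1,y1=box; m=np.zeros(((y1-y0)*S,(x1-x0)*S),np.uint8)
    for p in polys:
        h=cv2.convexHull(((p-[x0,y0]+.5)*S).astype(np.float32)); cv2.fillConvexPoly(m,h.astype(np.int32),1)
    return cv2.resize(m.astype(np.float32),None,fx=1/S,fy=1/S,interpolation=cv2.INTER_AREA)
def model(d,x,y,box):
    rings=CUP+EGG; C=[proj(d,circ(x,y,z,r)) for r,z in rings]
    return fill(d,[np.vstack([a,b]) for a,b in zip(C,C[1:])],box)
def fit(d,mask,fun,x0):
    w=lambda q:((fun(q)-mask)**2).sum()
    best=minimize(w,x0,method="Nelder-Mead",options=dict(initial_simplex=np.array([x0,[x0[0]+.01,x0[1]],[x0[0],x0[1]+.01]]),xatol=1e-4))
    return best.x.round(4),round(best.fun,1),round(mask.sum())
def locate(n,box,guess,sg):
    d=imaging.read_camera(n); x0,y0,x1,y1=box; c=d["color"][y0:y1,x0:x1].astype(np.float32)
    b,g,r=c[...,0],c[...,1],c[...,2]
    hsv=cv2.cvtColor(c.astype(np.uint8),cv2.COLOR_BGR2HSV)
    lum=c.mean(-1); blue=(b-r>12)                      # saucer + cup
    cup=((lum<62)&(b>r))|((r-b>25)&(r<1.9*b*9))&(r-g>18)
    s=blue|cup
    s=cv2.morphologyEx(s.astype(np.uint8),cv2.MORPH_OPEN,np.ones((3,3)))
    k=max(cv2.findContours(s,0,1)[0],key=cv2.contourArea); sm=np.zeros_like(s); cv2.fillPoly(sm,[k],1)
    cm=cv2.morphologyEx((cup&(sm>0)).astype(np.uint8),cv2.MORPH_CLOSE,np.ones((3,3)))
    k=max(cv2.findContours(cm,0,1)[0],key=cv2.contourArea); cm=np.zeros_like(s); cv2.fillPoly(cm,[k],1)
    C=fit(d,cm.astype(np.float32),lambda q:model(d,*q,box),guess)
    f=lambda q:np.maximum(fill(d,[proj(d,np.vstack([circ(*q,.013,.07),circ(*q,.009,.068)]))],box),model(d,*C[0],box))
    Sx=fit(d,sm.astype(np.float32),f,sg)
    return d,C,Sx,cm,sm
TB=(335,195,420,290); SB=(232,195,314,258)
E
python3 - <<'E'
from h2 import *
vis=[]
for n,box in(("top",TB),("scene",SB)):
    d,C,Sx,cm,sm=locate(n,box,(.543,-.178),(.518,-.184)); print(n,C,Sx)
    x0,y0,x1,y1=box; c=cv2.resize(d["color"][y0:y1,x0:x1],None,fx=4,fy=4,interpolation=2)
    for m,col in((cm,(0,255,0)),((model(d,*C[0],box)>.5).astype(np.uint8),(0,0,255)),(sm,(0,255,255))):
        k=cv2.findContours(cv2.resize(m,None,fx=4,fy=4,interpolation=0),0,1)[0]; cv2.drawContours(c,k,-1,col,1)
    vis.append(cv2.resize(c,(380,400)))
cv2.imwrite("pics/f1.png",np.hstack(vis))
E
```

```text
top (array([ 0.5494, -0.1809]), np.float64(47.7), 654) (array([ 0.518, -0.184]), np.float64(162.2), 3446)
scene (array([ 0.5534, -0.177 ]), np.float64(110.1), 645) (array([ 0.5179, -0.1838]), np.float64(51.2), 1765)
```

View pics/f1.png

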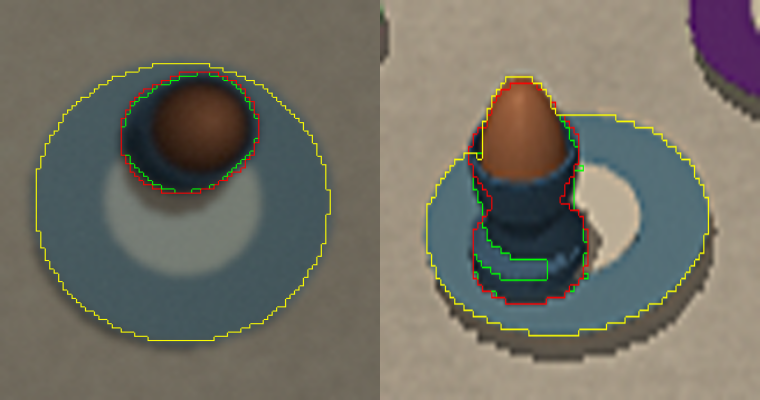

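Red model outlines match well: cup ≈ (0.551, −0.179), saucer ≈ (0.518, −0.184), height and sizes consistent. So I push from the far (+x) side toward −x, with shut fingertips low on the foot and the tool tilted back from the egg. First step: travel high.

>>> apply_moves:
  rows:
    - {"xyz": [270,-113,0],"turn": [0,0,0.1],"grip": 0}
    - {"xyz": [270,-113,0],"turn": [0,0,0.185],"grip": 0}
    - {"xyz": [270,-113,0],"turn": [0,0,0.185],"grip": 0}
    - {"xyz": [539,-226,0],"turn": [0,0,0.185],"grip": 0}
    - {"xyz": [539,-226,0],"turn": [0,0,0.185],"grip": 0}
    - {"xyz": [539,-226,0],"turn": [0,0,0.185],"grip": 0}
    - {"xyz": [539,-226,0],"turn": [0,0,0.185],"grip": 0}
    - {"xyz": [539,-226,0],"turn": [0,0,0.185],"grip": 0}
    - {"xyz": [539,-226,0],"turn": [0,0,0.185],"grip": 0}
    - {"xyz": [539,-226,0],"turn": [0,0,0.185],"grip": 0}
    - {"xyz": [539,-226,0],"turn": [0,0,0.185],"grip": 0}
    - {"xyz": [539,-226,0],"turn": [0,0,0.185],"grip": 0}

```text
clock: 1.25
tcp_pos: [0.5561, -0.2229, 0.2313]
orientation: [0.0, 0.998, 0.061, 0.0]
wrist_force: [-1.1, -1.0, 0.1]
finger_gap: -0.0001
grip_force: 0.0
```

>>> apply_moves:
  rows:
    - {"xyz": [35,-22,0],"turn": [0,-0.1,0],"grip": 0}
    - {"xyz": [70,-45,0],"turn": [0,-0.22,0],"grip": 0}
    - {"xyz": [70,-45,0],"turn": [0,-0.22,0],"grip": 0}
    - {"xyz": [70,-45,0],"turn": [0,-0.22,0],"grip": 0}
    - {"xyz": [70,-45,0],"turn": [0,-0.22,0],"grip": 0}

```text
clock: 1.67
tcp_pos: [0.6198, -0.1704, 0.2289]
orientation: [0.006, 0.992, 0.062, -0.111]
wrist_force: [0.5, -0.3, -0.6]
finger_gap: 0.0
grip_force: 0.0
```

```bash
cat >> h2.py <<'E'
from scipy.spatial.transform import Rotation as Ro
def tool():
    s=env.get_state(); q=s["orientation"]; R=Ro.from_quat(np.r_[q[1:],q[0]]).as_matrix()
    return s,np.array(s["tcp_pos"]),R
E
python3 - <<'E'
from h2 import *
s,p,R=tool(); print(s["clock"],p.round(4)); print(R.round(3))
d=snap("scene",(180,100,380,250),4,"s2.png")
x0,y0,x1,y1=SB; c=d["color"][y0:y1,x0:x1].astype(int)
# relative fit in scene with better cup mask
lum=c.mean(-1); b,g,r=c[...,0],c[...,1],c[...,2]
for t in (75,82,90):
    m=(((lum<t)&(b>r+4))|((r-b>45)&(lum<130))).astype(np.uint8)
    m=cv2.morphologyEx(m,cv2.MORPH_OPEN,np.ones((2,2),np.uint8))
    k=max(cv2.findContours(m,0,1)[0],key=cv2.contourArea); m=np.zeros_like(m); cv2.fillPoly(m,[k],1)
    print(t,fit(d,m.astype(np.float32),lambda q:model(d,*q,SB),(.55,-.178)))
E
```

```text
1.6667 [ 0.6198 -0.1704  0.2289]
[[ 0.968  0.124 -0.219]
 [ 0.121 -0.992 -0.026]
 [-0.22  -0.001 -0.975]]
75 (array([ 0.5639, -0.1672]), np.float64(577.6), 1272)
82 (array([ 0.5639, -0.1672]), np.float64(580.6), 1279)
90 (array([ 0.5633, -0.1674]), np.float64(586.5), 1289)
```

View pics/s2.png

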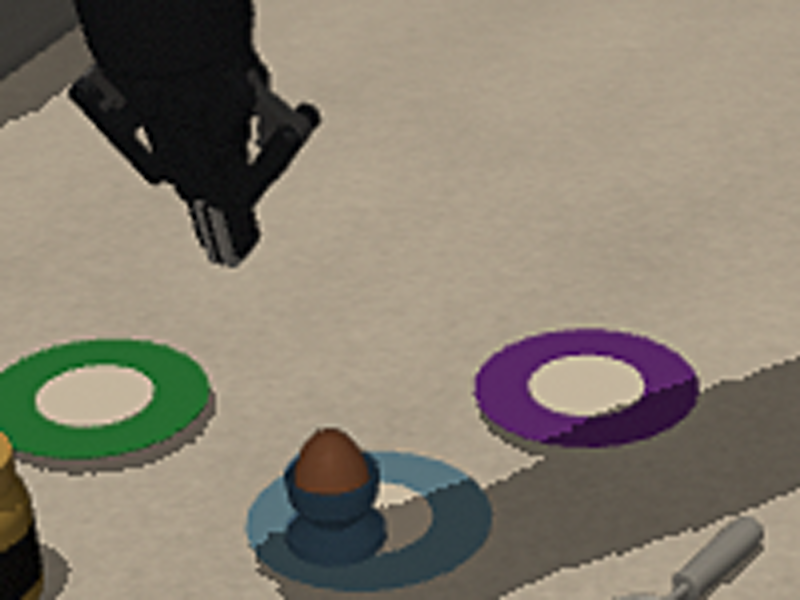

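The picture shows the shut fingertips at (235,265) in the crop, high and clear of everything. The cup foot spans columns 287–387 with its front bottom at row ~567. The saucer spans columns 247–492 and rows 450–590. I'll solve the cup's position from those readings.

Run:
```python
from h2 import *
d=imaging.read_camera("scene")
def ext(p): q=proj(d,p); return np.array([q[:,0].min(),q[:,0].max(),q[:,1].max(),q[:,1].min()])
px=lambda l,r,b,t:np.array([l/4+180,r/4+180,b/4+100,t/4+100])-.5
obs=px(287,387,567,0)
f=lambda q:((ext(np.vstack([circ(*q,.018,.028),circ(*q,.025,.028)]))-obs)[:3]**2).sum()
o=minimize(f,(.55,-.178),method="Nelder-Mead",options=dict(xatol=1e-5)); print("cup",o.x,o.fun)
obs2=px(247,492,590,450)
f=lambda q:((ext(circ(*q,.013,.07))-obs2)**2).sum()
o=minimize(f,(.518,-.184),method="Nelder-Mead",options=dict(xatol=1e-5)); print("saucer",o.x,o.fun)
```

```text
cup [ 0.54988595 -0.18027913] 0.08785206223606248
saucer [ 0.51815964 -0.18308912] 0.12119049229056322
```

>>> apply_moves:
  rows:
    - {"xyz": [7,0,40],"turn": [0,0,0],"grip": 0}
    - {"xyz": [13,1,75],"turn": [0,0,0],"grip": 0}
    - {"xyz": [20,1,110],"turn": [0,0,0],"grip": 0}
    - {"xyz": [25,2,140],"turn": [0,0,0],"grip": 0}
    - {"xyz": [29,2,165],"turn": [0,0,0],"grip": 0}
    - {"xyz": [33,2,185],"turn": [0,0,0],"grip": 0}
    - {"xyz": [35,2,198],"turn": [0,0,0],"grip": 0}
    - {"xyz": [36,2,206],"turn": [0,0,0],"grip": 0}
    - {"xyz": [36,2,206],"turn": [0,0,0],"grip": 0}
    - {"xyz": [36,2,206],"turn": [0,0,0],"grip": 0}

```text
clock: 2.6
tcp_pos: [0.609, -0.1757, 0.024]
orientation: [0.007, 0.992, 0.06, -0.109]
wrist_force: [0.2, -0.6, 0.4]
finger_gap: 0.0002
grip_force: 0.0
```

Run:
```python
from h2 import *
s,p,R=tool(); print(s["clock"],p.round(4),s["wrist_force"]); print(R.round(3))
snap("scene",(210,150,330,260),5,"s3.png")
```

```text
2.6 [ 0.609  -0.1757  0.024 ] [ 0.19831672 -0.58713227  0.44177695]
[[ 0.969  0.12  -0.215]
 [ 0.117 -0.993 -0.027]
 [-0.217  0.001 -0.976]]
```

View pics/s3.png

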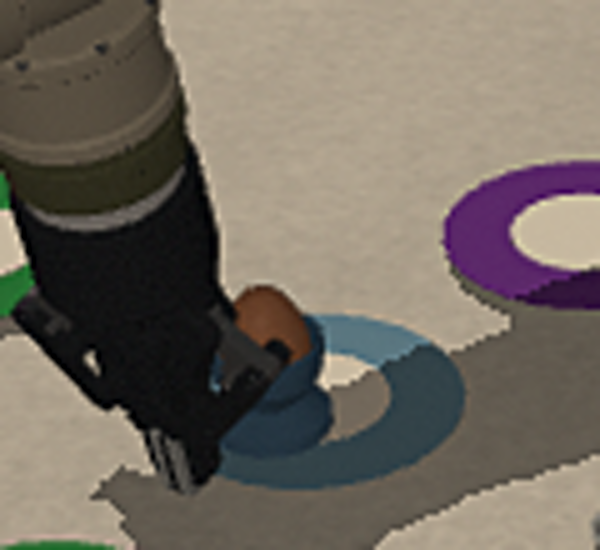

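The fingertips are at crop (190,490), just on the camera's side of the cup foot (270,420), and nothing is touching. I'll let the pose settle before going on.

>>> apply_moves:
  rows:
    - {"xyz": [0,0,0],"turn": [0,0,0],"grip": 0}
    - {"xyz": [0,0,0],"turn": [0,0,0],"grip": 0}
    - {"xyz": [0,0,0],"turn": [0,0,0],"grip": 0}

```text
clock: 2.9
tcp_pos: [0.61, -0.1749, 0.0234]
orientation: [0.007, 0.992, 0.06, -0.109]
wrist_force: [-0.5, 0.7, 0.0]
finger_gap: -0.0004
grip_force: 0.0
```

>>> apply_moves:
  rows:
    - {"xyz": [1,0,4],"turn": [0,0,0],"grip": 0}
    - {"xyz": [1,0,4],"turn": [0,0,0],"grip": 0}
    - {"xyz": [-7,0,5.7],"turn": [0,0,0],"grip": 0}
    - {"xyz": [-13,0,7],"turn": [0,0,0],"grip": 0}
    - {"xyz": [-16.5,0,7.9],"turn": [0,0,0],"grip": 0}
    - {"xyz": [-18.5,0,8.4],"turn": [0,0,0],"grip": 0}
    - {"xyz": [-20.5,0,8.8],"turn": [0,0,0],"grip": 0}
    - {"xyz": [-22.5,0,9.2],"turn": [0,0,0],"grip": 0}
    - {"xyz": [-24.5,0,9.7],"turn": [0,0,0],"grip": 0}
    - {"xyz": [-26.5,0,10.1],"turn": [0,0,0],"grip": 0}
    - {"xyz": [-28,0,10.5],"turn": [0,0,0],"grip": 0}
    - {"xyz": [-28,0,10.5],"turn": [0,0,0],"grip": 0}

```text
clock: 3.9
tcp_pos: [0.5797, -0.1783, 0.0183]
orientation: [0.007, 0.992, 0.06, -0.11]
wrist_force: [1.4, -0.4, 0.0]
finger_gap: 0.0001
grip_force: 0.2
```

Run:
```python
from h2 import *
s,p,R=tool(); print(s["clock"],p.round(4),s["wrist_force"])
snap("scene",(220,180,320,260),5,"s4.png")
d=snap("top",(320,190,430,290),4,"t4.png")
a=cv2.imread("pics/s4.png");b=cv2.imread("pics/t4.png"); b=cv2.resize(b,None,fx=1,fy=1)
h=400; b=np.clip(b*1.6,0,255).astype(np.uint8)[:400,:300]
cv2.imwrite("pics/c4.png",np.hstack([a[:400],b]))
```

```text
3.9 [ 0.5797 -0.1783  0.0183] [ 1.35249012 -0.40262558  0.00598172]
```

View pics/c4.png

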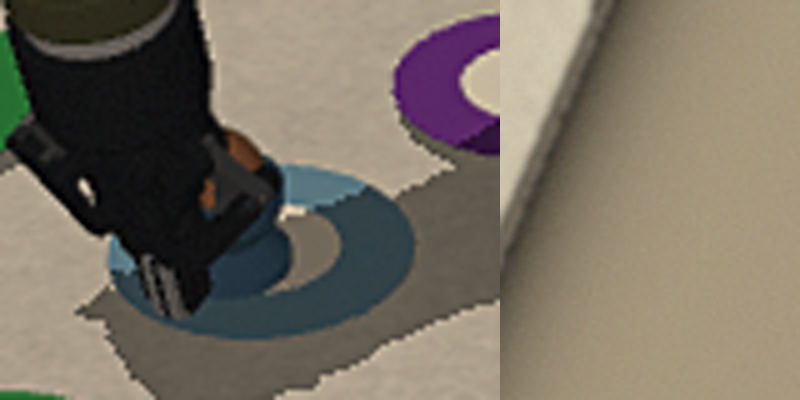

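Contact is light (1.4 N) and the cup is sliding: its foot right edge is now at crop (292,250). The saucer has not moved (left edge 108, right edge 415). I'll carry on gently.

>>> apply_moves:
  rows:
    - {"xyz": [-2,0,0.4],"turn": [0,0,0],"grip": 0}
    - {"xyz": [-4,0,0.8],"turn": [0,0,0],"grip": 0}
    - {"xyz": [-6,0,1.2],"turn": [0,0,0],"grip": 0}
    - {"xyz": [-8,0,1.6],"turn": [0,0,0],"grip": 0}
    - {"xyz": [-10,0,2.0],"turn": [0,0,0],"grip": 0}
    - {"xyz": [-12,0,2.4],"turn": [0,0,0],"grip": 0}
    - {"xyz": [-14,0,2.8],"turn": [0,0,0],"grip": 0}
    - {"xyz": [-16,0,3.2],"turn": [0,0,0],"grip": 0}
    - {"xyz": [-17.5,0,3.5],"turn": [0,0,0],"grip": 0}
    - {"xyz": [-18.5,0,3.8],"turn": [0,0,0],"grip": 0}
    - {"xyz": [-18.5,0,3.8],"turn": [0,0,0],"grip": 0}

```text
clock: 4.92
tcp_pos: [0.5609, -0.1806, 0.0186]
orientation: [0.007, 0.992, 0.06, -0.11]
wrist_force: [0.7, 0.1, -0.8]
finger_gap: 0.0004
grip_force: 0.3
```

>>> apply_moves:
  rows:
    - {"xyz": [4,0,-1],"turn": [0,0,0],"grip": 0}
    - {"xyz": [20,0,-4.5],"turn": [0,0,0],"grip": 0}
    - {"xyz": [39,0,-9],"turn": [0,0,0],"grip": 0}
    - {"xyz": [39,0,-9],"turn": [0,0,0],"grip": 0}
    - {"xyz": [30,0,-49],"turn": [0,0,0],"grip": 0}
    - {"xyz": [21,0,-89],"turn": [0,0,0],"grip": 0}
    - {"xyz": [12,0,-129],"turn": [0,0,0],"grip": 0}
    - {"xyz": [2,20,-165],"turn": [0,0,0],"grip": 0}
    - {"xyz": [2,60,-170],"turn": [0,0,0],"grip": 0}
    - {"xyz": [2,100,-170],"turn": [0,0,0],"grip": 0}
    - {"xyz": [2,140,-170],"turn": [0,0,0],"grip": 0}
    - {"xyz": [2,180,-170],"turn": [0,0,0],"grip": 0}

```text
clock: 5.92
tcp_pos: [0.6218, -0.3559, 0.185]
orientation: [0.007, 0.992, 0.061, -0.109]
wrist_force: [1.6, -1.7, -0.6]
finger_gap: 0.0
grip_force: 0.0
```

>>> apply_moves:
  rows:
    - {"xyz": [0,40,0],"turn": [0,0,0],"grip": 0}
    - {"xyz": [0,70,0],"turn": [0,0,0],"grip": 0}
    - {"xyz": [0,70,0],"turn": [0,0,0],"grip": 0}
    - {"xyz": [0,70,0],"turn": [0,0,0],"grip": 0}

```text
clock: 6.25
tcp_pos: [0.6294, -0.4262, 0.1807]
orientation: [0.005, 0.992, 0.059, -0.111]
wrist_force: [0.1, 0.4, 0.0]
finger_gap: 0.0002
grip_force: 0.0
```

Run:
```python
from h2 import *
s,p,R=tool(); print(s["clock"],p.round(4)); print(R.round(3))
dt=snap("top",(325,190,425,290),4,"t5.png");ds=snap("scene",(225,185,325,265),4,"s5.png")
a=cv2.imread("pics/s5.png");b=cv2.imread("pics/t5.png");a=cv2.copyMakeBorder(a,0,80,0,0,0)
cv2.imwrite("pics/c5.png",np.hstack([a,b]))
try:
    d,C,Sx,cm,sm=locate("top",TB,(.522,-.184),(.518,-.184)); print(C,Sx)
except Exception as e: print(e)
```

```text
6.25 [ 0.6294 -0.4262  0.1807]
[[ 0.968  0.118 -0.219]
 [ 0.116 -0.993 -0.024]
 [-0.221 -0.002 -0.975]]
max() iterable argument is empty
```

View pics/c5.png

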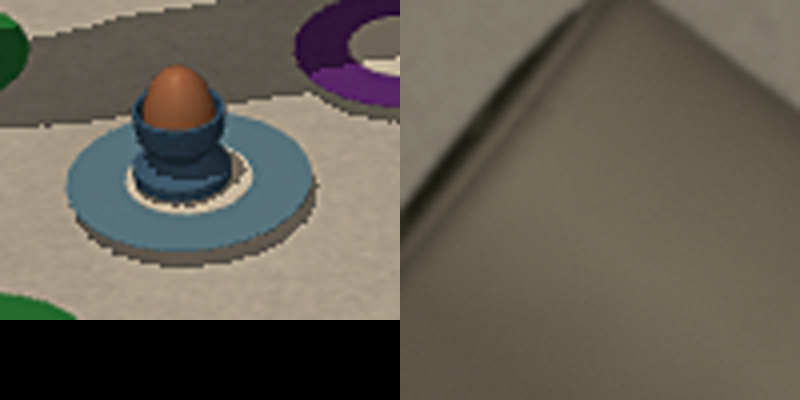

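The scene crop shows the cup upright with its egg and mostly on the white: foot columns 132–232, white round 126–252, so it sits slightly left (+y error side to be solved). The top view is still blocked by the arm, so I'll solve from the scene view, using white-round edges relative to the foot.

```bash
cat >> h2.py <<'E'
def scene_solve(foot,saucer,off=(225,185),k=4):
    """foot=(l,r,bottom) saucer=(l,r,bottom) crop pixels"""
    d=imaging.read_camera("scene")
    def ext(p): q=proj(d,p); return np.array([q[:,0].min(),q[:,0].max(),q[:,1].max()])
    for nm,o,g in(("foot",foot,lambda q:np.vstack([circ(*q,.018,.028),circ(*q,.025,.028)])),("white",saucer,lambda q:circ(*q,.013,.036))):
        ob=np.array(o)/k+[off[0],off[0],off[1]]-.5
        r=minimize(lambda q:((ext(g(q))-ob)**2).sum(),(.52,-.184),method="Nelder-Mead",options=dict(xatol=1e-5)); print(nm,r.x.round(4),round(r.fun,2))
def scene_fit(guess):
    d=imaging.read_camera("scene"); x0,y0,x1,y1=SB; c=d["color"][y0:y1,x0:x1].astype(int)
    lum=c.mean(-1); b,g,r=c[...,0],c[...,1],c[...,2]
    m=(((lum<85)&(b>r+8))|((r-b>45)&(lum<140))).astype(np.uint8)
    k=max(cv2.findContours(m,0,1)[0],key=cv2.contourArea); m=np.zeros_like(m); cv2.fillPoly(m,[k],1)
    C=fit(d,m.astype(np.float32),lambda q:model(d,*q,SB),guess); print("cup",C)
    # saucer: anything light blue, white, or cup: fit whole outline
    sm=((b-r>8)|(m>0)).astype(np.uint8); k=max(cv2.findContours(sm,0,1)[0],key=cv2.contourArea); sm=np.zeros_like(sm); cv2.fillPoly(sm,[k],1)
    f=lambda q:np.maximum(fill(d,[proj(d,circ(*q,.013,.07))],SB),model(d,*C[0],SB))
    print("saucer",fit(d,sm.astype(np.float32),f,(.518,-.184)))
    # white round: visible white pixels inside disc
    w=(fill(d,[proj(d,circ(.518,-.184,.013,.045))],SB)>.5)&(lum>135)&(r>b)
    f=lambda q:np.clip(fill(d,[proj(d,circ(*q,.013,.036))],SB)-model(d,*C[0],SB),0,1)
    print("white",fit(d,w.astype(np.float32),f,(.518,-.184)))
E
python3 - <<'E'
from h2 import *
scene_solve((132,232,205),(126,252,213)); scene_fit((.522,-.184))
E
```

```text
foot [ 0.5257 -0.182 ] 0.0
white [ 0.518  -0.1838] 0.02
cup (array([ 0.5238, -0.1835]), np.float64(48.5), 662)
saucer (array([ 0.5195, -0.1822]), np.float64(26.7), 1878)
white (array([ 0.5186, -0.1829]), np.float64(47.4), 93)
```

>>> apply_moves:
  rows:
    - {"xyz": [-35,20,8],"turn": [0,0,0],"grip": 0}
    - {"xyz": [-70,40,16],"turn": [0,0,0],"grip": 0}
    - {"xyz": [-105,60,23],"turn": [0,0,0],"grip": 0}
    - {"xyz": [-140,80,31],"turn": [0,0,0],"grip": 0}
    - {"xyz": [-175,100,38],"turn": [0,0,0],"grip": 0}
    - {"xyz": [-210,120,46],"turn": [0,0,0],"grip": 0}
    - {"xyz": [-210,120,46],"turn": [0,0,0],"grip": 0}

```text
clock: 7.08
tcp_pos: [0.4253, -0.5726, 0.1873]
orientation: [0.008, 0.992, 0.057, -0.11]
wrist_force: [1.3, -0.4, 1.6]
finger_gap: 0.0
grip_force: 0.0
```

Run:
```python
from h2 import *
s,p,R=tool(); print(s["clock"],p.round(4))
try: print(locate("top",TB,(.522,-.184),(.518,-.184))[1:3])
except Exception as e: print(e)
scene_fit((.522,-.184)); snap("top",(325,190,425,290),5,"t6.png")
```

```text
7.0833 [ 0.4253 -0.5726  0.1873]
((array([ 0.5226, -0.1845]), np.float64(93.1), 605), (array([ 0.5181, -0.184 ]), np.float64(142.0), 3467))
cup (array([ 0.5237, -0.1836]), np.float64(53.9), 656)
saucer (array([ 0.5195, -0.1822]), np.float64(28.8), 1876)
white (array([ 0.5187, -0.183 ]), np.float64(48.9), 92)
```

View pics/t6.png

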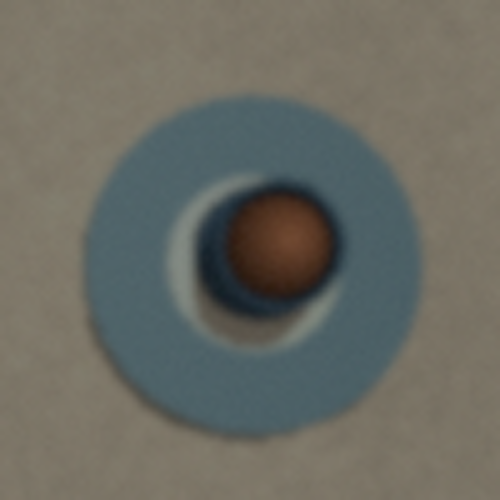

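The top crop shows the cup upright, egg in, with a white crescent on the left and below. Both cameras give the cup as ~5 mm too far in +x and ~0 in y. The kinematics agree (+4 mm), so one more tap of about 5 mm should do it.

>>> apply_moves:
  rows:
    - {"xyz": [35,-20,-8],"turn": [0,0,0],"grip": 0}
    - {"xyz": [70,-40,-16],"turn": [0,0,0],"grip": 0}
    - {"xyz": [105,-60,-23],"turn": [0,0,0],"grip": 0}
    - {"xyz": [140,-80,-31],"turn": [0,0,0],"grip": 0}
    - {"xyz": [175,-100,-38],"turn": [0,0,0],"grip": 0}
    - {"xyz": [210,-125,-46],"turn": [0,0,0],"grip": 0}
    - {"xyz": [210,-165,-46],"turn": [0,0,0],"grip": 0}
    - {"xyz": [210,-205,-46],"turn": [0,0,0],"grip": 0}
    - {"xyz": [210,-245,-46],"turn": [0,0,0],"grip": 0}
    - {"xyz": [210,-285,-46],"turn": [0,0,0],"grip": 0}
    - {"xyz": [210,-325,-46],"turn": [0,0,0],"grip": 0}
    - {"xyz": [210,-365,-46],"turn": [0,0,0],"grip": 0}

```text
clock: 8.23
tcp_pos: [0.6008, -0.1759, 0.1843]
orientation: [0.007, 0.992, 0.062, -0.109]
wrist_force: [0.6, 0.1, 0.0]
finger_gap: 0.0
grip_force: 0.0
```

>>> apply_moves:
  rows:
    - {"xyz": [0,-5,0],"turn": [0,0,0],"grip": 0}
    - {"xyz": [10,-5,40],"turn": [0,0,0],"grip": 0}
    - {"xyz": [19,-5,80],"turn": [0,0,0],"grip": 0}
    - {"xyz": [28,-5,115],"turn": [0,0,0],"grip": 0}
    - {"xyz": [34,-5,140],"turn": [0,0,0],"grip": 0}
    - {"xyz": [36,-5,152],"turn": [0,0,0],"grip": 0}
    - {"xyz": [37,-5,160],"turn": [0,0,0],"grip": 0}
    - {"xyz": [37,-5,161],"turn": [0,0,0],"grip": 0}
    - {"xyz": [37,-5,161],"turn": [0,0,0],"grip": 0}
    - {"xyz": [37,-5,161],"turn": [0,0,0],"grip": 0}

```text
clock: 9.07
tcp_pos: [0.6024, -0.176, 0.0209]
orientation: [0.007, 0.992, 0.061, -0.108]
wrist_force: [0.8, 0.6, 0.1]
finger_gap: -0.0002
grip_force: 0.0
```

Run:
```python
from h2 import *
s,p,R=tool(); print(s["clock"],p.round(4),s["wrist_force"]); print(R.round(3)); print("to push start",(R.T@(np.array([.5625,-.1805,.0188])-p)*1000).round(1),"end",(R.T@(np.array([.556,-.1812,.0188])-p)*1000).round(1))
```

```text
9.0667 [ 0.6024 -0.176   0.0209] [0.80079061 0.58575622 0.14561022]
[[ 0.969  0.122 -0.214]
 [ 0.119 -0.993 -0.028]
 [-0.215  0.002 -0.977]]
to push start [-38.8  -0.4  10.7] end [-45.1  -0.5  12.1]
```

>>> apply_moves:
  rows:
    - {"xyz": [-12,0,4.5],"turn": [0,0,0],"grip": 0}
    - {"xyz": [-24,0,7.5],"turn": [0,0,0],"grip": 0}
    - {"xyz": [-32,0,9.2],"turn": [0,0,0],"grip": 0}
    - {"xyz": [-36,0,10],"turn": [0,0,0],"grip": 0}
    - {"xyz": [-38,0,10.5],"turn": [0,0,0],"grip": 0}
    - {"xyz": [-40,0,11],"turn": [0,0,0],"grip": 0}
    - {"xyz": [-41.5,0,11.3],"turn": [0,0,0],"grip": 0}
    - {"xyz": [-43,0,11.6],"turn": [0,0,0],"grip": 0}
    - {"xyz": [-44,0,11.9],"turn": [0,0,0],"grip": 0}
    - {"xyz": [-45,0,12.1],"turn": [0,0,0],"grip": 0}
    - {"xyz": [-45,0,12.1],"turn": [0,0,0],"grip": 0}
    - {"xyz": [-45,0,12.1],"turn": [0,0,0],"grip": 0}

```text
clock: 10.07
tcp_pos: [0.555, -0.1814, 0.017]
orientation: [0.007, 0.992, 0.061, -0.109]
wrist_force: [2.5, -0.1, 2.1]
finger_gap: 0.0
grip_force: 1.4
```

>>> apply_moves:
  rows:
    - {"xyz": [4,0,-1.5],"turn": [0,0,0],"grip": 0}
    - {"xyz": [20,0,-6],"turn": [0,0,0],"grip": 0}
    - {"xyz": [39,0,-11],"turn": [0,0,0],"grip": 0}
    - {"xyz": [39,0,-11],"turn": [0,0,0],"grip": 0}
    - {"xyz": [30,0,-49],"turn": [0,0,0],"grip": 0}
    - {"xyz": [21,0,-89],"turn": [0,0,0],"grip": 0}
    - {"xyz": [12,0,-129],"turn": [0,0,0],"grip": 0}
    - {"xyz": [2,20,-165],"turn": [0,0,0],"grip": 0}
    - {"xyz": [2,60,-170],"turn": [0,0,0],"grip": 0}
    - {"xyz": [2,100,-170],"turn": [0,0,0],"grip": 0}
    - {"xyz": [2,140,-170],"turn": [0,0,0],"grip": 0}
    - {"xyz": [2,180,-170],"turn": [0,0,0],"grip": 0}

```text
clock: 11.07
tcp_pos: [0.6146, -0.3564, 0.1825]
orientation: [0.007, 0.992, 0.061, -0.11]
wrist_force: [2.0, -0.9, 0.9]
finger_gap: 0.0001
grip_force: 0.0
```

>>> apply_moves:
  rows:
    - {"xyz": [0,40,0],"turn": [0,0,0],"grip": 0}
    - {"xyz": [0,70,0],"turn": [0,0,0],"grip": 0}
    - {"xyz": [-35,90,8],"turn": [0,0,0],"grip": 0}
    - {"xyz": [-70,110,16],"turn": [0,0,0],"grip": 0}
    - {"xyz": [-105,130,23],"turn": [0,0,0],"grip": 0}
    - {"xyz": [-140,150,31],"turn": [0,0,0],"grip": 0}
    - {"xyz": [-175,170,38],"turn": [0,0,0],"grip": 0}
    - {"xyz": [-210,190,46],"turn": [0,0,0],"grip": 0}
    - {"xyz": [-210,190,46],"turn": [0,0,0],"grip": 0}
    - {"xyz": [-210,190,46],"turn": [0,0,0],"grip": 0}

```text
clock: 11.9
tcp_pos: [0.4216, -0.571, 0.1826]
orientation: [0.005, 0.992, 0.058, -0.11]
wrist_force: [0.1, 0.8, 0.2]
finger_gap: -0.0001
grip_force: 0.0
```

Run:
```python
from h2 import *
s,p,R=tool(); print(s["clock"],p.round(4))
try: print(locate("top",TB,(.519,-.184),(.518,-.184))[1:3])
except Exception as e: print(e)
scene_fit((.519,-.184)); snap("top",(325,190,425,290),4,"t7.png"); snap("scene",(225,185,325,265),4,"s7.png")
a=cv2.imread("pics/s7.png");b=cv2.imread("pics/t7.png");a=cv2.copyMakeBorder(a,0,80,0,0,0)
cv2.imwrite("pics/c7.png",np.hstack([a,b]))
```

```text
11.9 [ 0.4216 -0.571   0.1826]
((array([ 0.5168, -0.1845]), np.float64(93.6), 604), (array([ 0.518, -0.184]), np.float64(141.4), 3467))
cup (array([ 0.5178, -0.1836]), np.float64(52.8), 662)
saucer (array([ 0.5195, -0.1823]), np.float64(28.7), 1899)
white (array([ 0.5187, -0.183 ]), np.float64(40.1), 126)
```

View pics/c7.png

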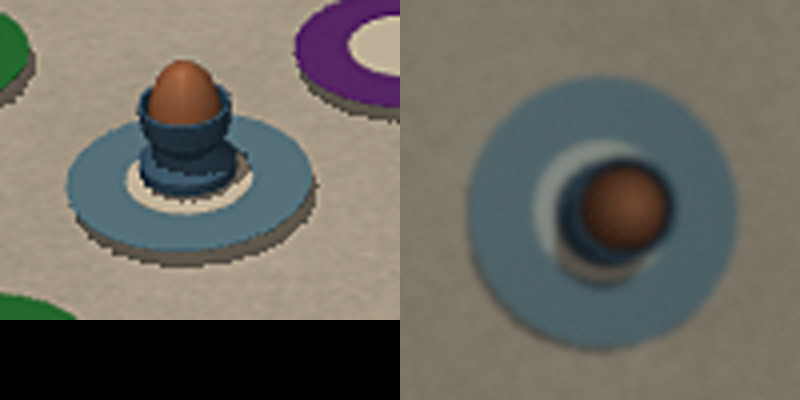

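The cup stands upright with its egg in. Its foot spans columns 138–239 inside the white round at 126–252, so their centres agree to within a pixel. Both cameras put it within ~1.5 mm of the saucer centre. The saucer has not moved and the arm is clear.

```bash
python3 -c "
from workcell import ticket
print(ticket.hand_in())"
```

```text
the job is handed in; nothing more can be done
None
```

The blue egg cup stands upright on the white round, egg in place and within about 2 mm of centre by both cameras; the saucer has not moved, the arm is clear, and the job is handed in.

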